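Unbolt the guard sash and raise it to its catch

ROBOT

A 6-joint arm with a two-finger parallel gripper is mounted at the origin on a cart in front of the work surface, level with it; the furniture and walls round the work are solid. World frame = base frame: x ahead of the robot, y to its left, z up, the work surface at z = 0. Lengths are in mm, angles in rad, forces in N, time in s.
With the tool pointing down it reaches from about 300 to 775 mm from the base axis. Payload 14.6 kg.
Tool frame: the origin (TCP) lies at the very end of the fingers, on their centre line; the grasp point (between the pads) lies 19 mm behind it; z points along the fingers, y is the line along which they close (so a half turn about z gives the same grasp; the last joint's range is limited). The gripper opens to 94 mm and grips with 3 to 60 N. Pads are 16 mm wide; open, the fingers measure 119 mm over their backs; the gripper's body (75 mm by 177 mm) begins 78 mm behind the grasp point.
Start: joints at [1.195, 0.3, 1.521, -0, 1.321, -0.067], TCP at [167.151, 523.975, 205.446] pointing down, gripper open.
Joint ranges: [-3.03, 3.03], [-0.79, 2.21], [0.23, 2.52], [-1.04, 4.18], [0, 3.07], [-2.55, 2.55]. Speed limits (rad/s): [2.22, 2.22, 2.57, 3.14, 3.14, 3.14].

INTERFACE

Orientations are given as [roll, pitch, yaw] about the fixed x, y, z axes, in that order (R = Rz(yaw) Ry(pitch) Rx(roll)).
In Python, from cell import manip gives the robot as it stands.
- The arm moves only by the tool servo_tool, never from a script. Its argument "motion" is a list that holds one entry, the list of rows, each a list of 7 numbers: the shift along the world's x, y, z as a fraction of full scale, then the turn, a rotation vector about the world's x, y, z as a fraction of full scale, then the closure, from 0 (fully open) to 1 (shut). In form: [[[x, y, z, rx, ry, rz, gripper], ...]]. A call has 1 to 10 rows; each row is the pose to reach, as a shift and turn from the pose commanded when the call began, turning the shorter way round; what a row does not reach only later rows make up. Full scale, the value 1, is 0.5 m for a shift and pi rad for a turn. A row lasts 1/10 s, in which the tool goes at most 50 mm and 8.59 degrees, less where a joint would pass 70% of its speed; a pose out of reach is approached as far as the arm can. A call with a number of a shift or a turn outside -1 to 1 is refused whole. A call with a gripper value outside its range is refused whole. The fingers move at their own pace and stop on an object; "newtons" is the grip in N (left out, the last holds). Time passes only in rows, so rows that repeat a pose let the fingers close. It gives the time, the measured TCP pose, the force, the opening and the grip force at its end, in the units of the state.
- manip.read_state(): the state, without advancing time (a new reading comes with each control period).
- manip.camera(name): name is "side" or "top"; returns a dict with "frame" (384x512x3 uint8, red, green, blue), "range_z" (384x512 float32, mm along the optical axis (not along the pixel's ray), 0 where there is no reading), "vfov" (degrees; the focal length in pixels is half the picture's height over the tangent of half this angle, whatever the lens; pixels are square), "cx", "cy" (the principal point, pixels), "cam_to_world" (4x4, takes a point from camera to world coordinates). Camera axes: x right, y down, z forward; pixel columns grow to the right and rows downward; lengths in mm; the calibration is good to about 2 mm. A picture is of the moment at which its call begins.
- manip.sign_off(): hands the job in; it is judged then, once.
The state is a dict: "clock": time; "joints": joint angles; "qd": joint speeds; "effort": joint torques, N m; "eef_pos": TCP position; "eef_rot": TCP orientation; "wrist_force": force on the tool from outside, world axes, zero at the start; "moment": the same for the moment, N m; "finger_gap": finger opening in mm; "finger_force": force on a finger pad.
Only numpy, scipy, OpenCV 4.12 (cv2) and the standard library are available. Lean on these libraries where they do the work, as an engineer would, in place of code of your own. Each camera call takes 0.05 s, during which the arm holds its last target. There are 200 camera calls.

TASK

Open the guard: draw its bolt all the way back, then push the clear sash up from under its lip, past the height mark on the stop housing, until you feel it come up against the rubber buffer inside; let it settle on the spring catch there, so that it stays up by itself. Be gentle, never more than 20 N on the sash, and leave the other parts on the bench and the guard where they are.

Things in the scene. Friction and masses are not known exactly. Their poses are not given: they have to be found in the camera images.
- guard: Free-standing guard, fixed: grey base plate 230 x 220 x 12 mm, two posts, crosshead 324 mm high, clear sliding sash in front of the posts. Origin at bench height under the middle of the sash; z up, x from its front to its back through the sash, y to the left as seen from the front. A fixed fascia 166 mm wide, 78 mm high, stands below the sash; its front face is at guard x = -0.010.
- sash (a joint): Height of the sash, m: 0 down on the fascia, growing straight up. Clear panel in an aluminium frame 170 x 170 mm, with a lip along its lower edge. Springs carry most of its weight: it needs 2 to 5 N of upward push (varies) plus 1 N friction and 30 N per m/s of damping; let go before it is caught, it sinks again. Push with less than 20 N.
- lip_left (a point): Lowest point of the rounded front edge (radius 5 mm) of the sash's lip, 45 mm left of the sash's middle: push up here from below. The lip is 8 mm thick, 156 mm long and stands 47 mm out in front of sash and fascia; below it is free space down to the base plate. 80 mm above the bench when the sash is down; rises with it.
- striker_top (a point): Middle of the top face of the striker, a dark steel tab 10 mm high at the right-hand edge of the sash; it rises with the sash. 135 mm above the bench when the sash is down.
- mark (a point): The height mark: a line on the lower front rim of the dark stop housing (44 wide, 92 mm high) clamped to the right post, straight above the striker; 25 to 40 mm above the lowered striker's top. Inside, out of sight, are a spring catch and above it a rubber buffer (1 mm per 10 N). The buffer's face is 26 to 62 mm above the mark: how far is not known and must be felt.
- stop: The stop housing, fixed; origin at its lower rim at the post's front face, axes as the guard's. The striker enters it from below, pushes the catch aside (2 to 5 N more, over some 12 mm) and the catch snaps under it; 3 mm higher it meets the buffer, where the force climbs steeply and keeps climbing. Let down gently, the sash then rests on the catch, 2 to 3 mm below the buffer.
- bolt (a joint): How far the bolt is drawn, m: 0 in, 0.032 fully back at its end. It slides to the front (guard -x) with about 3 N of friction and stays where it is left. Its rod, 10 mm thick, 55 mm above the bench, passes through a staple that hangs from the lip and keeps the sash down (4 mm play) until it is drawn 25 mm.
- bolt_knob (a point): The bolt's knob, an upright steel pin 14 mm thick (17 mm at its head) from 50 to 98 mm above the bench, 45 mm right of the guard's middle, to be gripped from above. This point is on its axis, 82 mm above the bench. The dark guide block, 68 mm high and 28 mm wide, begins 27 mm behind the axis when the bolt is in.
- bush_brass: the short brass bush, 18 mm across and 22 mm tall, standing behind the sash on the guard's base; a bystander, origin under its centre
- ring_steel: a steel ring, 36 mm across and 12 mm tall, lying on the front left of the guard's base; a bystander, origin under its centre
- bush_long: a long flanged steel bush, 26 mm across and 45 mm tall, standing on the bench; a bystander, origin under its centre
- bush_flanged: a short flanged steel bush, 30 mm across and 28 mm tall, standing on the bench; a bystander, origin under its centre
- plug_gauge: a plug gauge, 122 mm long, 22 mm wide, lying on the bench; a bystander, origin under its centre
- stepped_shaft: a stepped steel shaft, 17 mm across and 80 mm tall, standing on the bench; a bystander, origin under its centre
- hex_key: a black hexagon key, 90 mm long, lying on the bench; a bystander, origin under its centre

How it is judged (in metres and radians):
On the way, in this order (a step that is already met when the one before it is completed fails the run):
1. the bolt is drawn back while the sash is still down (value of joint bolt above 0.027 m and value of joint sash below 0.01 m), for 0.2 s.
2. the robot's fingers push the sash up from below (value of joint sash above 0.025 m and contact force between the fingers and sash above 0.5 N), for 0.2 s.
At the end, for the whole second after the job is handed in: The bolt is drawn at least 27 mm, and the sash hangs by itself on the catch, at rest, with the top of its striker 20 to 63 mm above the mark (wherever the catch is: uncaught it sinks) (z of striker_top in the frame of mark between 0.02 and 0.063 m and value of joint bolt above 0.027 m and velocity of joint sash between -0.005 and 0.005 m/s); the robot touches nothing.
It fails at once if the robot pushes on the sash with more than 20 N (contact force between any of the arm, the fingers and sash above 20 N).
It fails at once if a bystander is moved by more than 20 mm (distance of any of bush_brass, ring_steel, bush_long, bush_flanged, plug_gauge, stepped_shaft, hex_key from where it was at the start of the episode above 0.02 m).
It also fails if it takes over 72 s, if anything falls off the work surface, if the arm or the gripper's body presses on something with over 40 N, if the wrist force passes 120 N, or if a joint passes its speed limit or range.

## Working session

There is one attempt and no reset: what is moved stays moved. The work goes in short steps, Python scripts to look and compute and a tool call to move; the robot and the scene stay as the last step left them, time stands still between calls to the robot, and variables do not carry over. Pictures are saved under pics/ and viewed, at most 10 in all, crops included, and the job is handed in when it is done.

Besides the shell and the picture viewer there is one more tool, called after "Call:" by a JSON object that holds its "fn" and its "kwargs". servo_tool: Moves the arm, as the interface text tells. Its arguments: {"type":"object","properties":{"motion":{"type":"array"},"newtons":{"type":"number"}},"required":["motion"]}

```bash
mkdir -p pics
cat > h.py <<'E'
from cell import manip
import numpy as np, cv2
def K(c):
    f=c["frame"].shape[0]/2/np.tan(np.radians(c["vfov"])/2); return f,c["cx"],c["cy"]
def pt(c,u,v,z=None):
    f,cx,cy=K(c); T=np.array(c["cam_to_world"]); d=np.array([(u-cx)/f,(v-cy)/f,1.])
    w=T[:3,:3]@d; o=T[:3,3]
    if z is None:
        r=c["range_z"][int(v),int(u)]; return o+w*r
    return o+w*(z-o[2])/w[2]
def save(c,n): cv2.imwrite("pics/"+n,cv2.cvtColor(c["frame"],cv2.COLOR_RGB2BGR))
E
python3 - <<'E'
from h import *
import pickle
print(manip.read_state())
for n in("side","top"):
    c=manip.camera(n);save(c,n+"1.png");pickle.dump(c,open(n+"1.pkl","wb"));print(n,np.round(c["cam_to_world"],3).tolist(),c["vfov"],c["cx"],c["cy"])
E
```

```text
{'clock': 0.0, 'joints': array([ 1.19537810e+00,  3.00493889e-01,  1.52157956e+00, -2.44784178e-05,
        1.32068715e+00, -6.65913816e-02]), 'qd': array([ 2.08249924e-04,  2.15175235e-04,  1.56627120e-04, -4.52695510e-04,
        7.98877102e-05, -8.89572381e-04]), 'effort': array([ 1.49821758e-04, -5.31810915e+01, -3.52748072e+01,  7.08539109e-02,
        2.44087115e-02, -1.11290767e-04]), 'eef_pos': array([167.07657213, 523.73623295, 204.87447178]), 'eef_rot': array([-3.14042573e+00, -5.40600283e-05,  2.83277185e+00]), 'wrist_force': array([-0.99175667,  0.48777232, -0.03967582]), 'moment': array([-0.00112072, -0.02819695,  0.02818933]), 'finger_force': 0.0, 'finger_gap': 93.92514588500143}
side [[-0.877, -0.307, 0.37, 197.383], [-0.481, 0.562, -0.673, 477.687], [-0.001, -0.768, -0.64, 701.652], [0.0, 0.0, 0.0, 1.0]] 50.10746688415631 259.49623239038146 198.91853815552926
top [[0.027, -0.994, 0.102, 448.809], [-0.999, -0.029, -0.025, -106.157], [0.028, -0.101, -0.994, 994.403], [0.0, 0.0, 0.0, 1.0]] 51.80100640083989 250.51725534003776 190.20703973017754
```

View pics/side1.png

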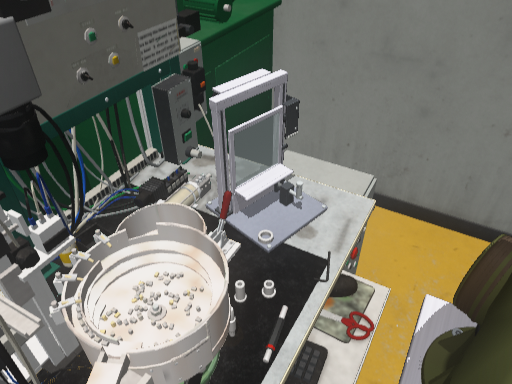

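View pics/top1.png

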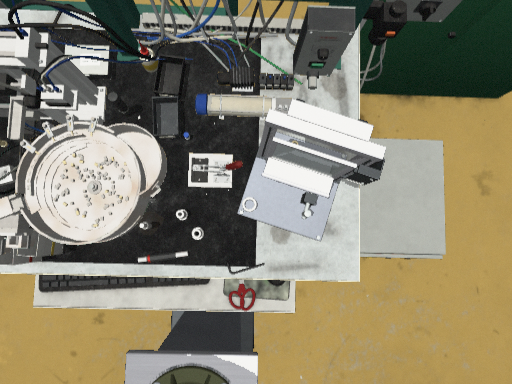

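The side view shows the guard with its frame near (250,150), lip near (265,180), knob near (298,190) and the ring at (265,237). In the top view the lip runs (266,175)-(328,195), the knob is near (309,200) and the ring is at (250,205). I'll zoom in on both.

Run:
```python
from h import *
import pickle
s=pickle.load(open("side1.pkl","rb"));t=pickle.load(open("top1.pkl","rb"))
a=cv2.cvtColor(t["frame"][95:245,230:390],cv2.COLOR_RGB2BGR);b=cv2.cvtColor(s["frame"][60:250,200:335],cv2.COLOR_RGB2BGR)
a=cv2.resize(a,None,fx=4,fy=4,interpolation=cv2.INTER_CUBIC);cv2.imwrite("pics/topc.png",a)
b=cv2.resize(b,None,fx=3,fy=3,interpolation=cv2.INTER_CUBIC);cv2.imwrite("pics/sidec.png",b)
for u,v in [(309,205),(309,197),(311,193),(268,176),(328,194),(300,182),(240,212),(319,238)]: print("top",u,v,pt(t,u,v).round(0))
for u,v in [(298,188),(298,184),(265,180),(291,115),(240,140)]: print("side",u,v,pt(s,u,v).round(0))
```

```text
top 309 205 [ 513. -270.   58.]
top 309 197 [ 531. -268.   72.]
top 311 193 [ 542. -274.   61.]
top 268 176 [ 576. -169.   90.]
top 328 194 [ 538. -309.   88.]
top 300 182 [ 564. -243.   90.]
top 240 212 [ 494. -106.   16.]
top 319 238 [ 435. -303.   15.]
side 298 188 [ 494. -255.   82.]
side 298 184 [ 494. -254.   95.]
side 265 180 [ 576. -238.   88.]
side 291 115 [ 562. -344.  220.]
side 240 140 [ 618. -196.  213.]
```

View pics/topc.png

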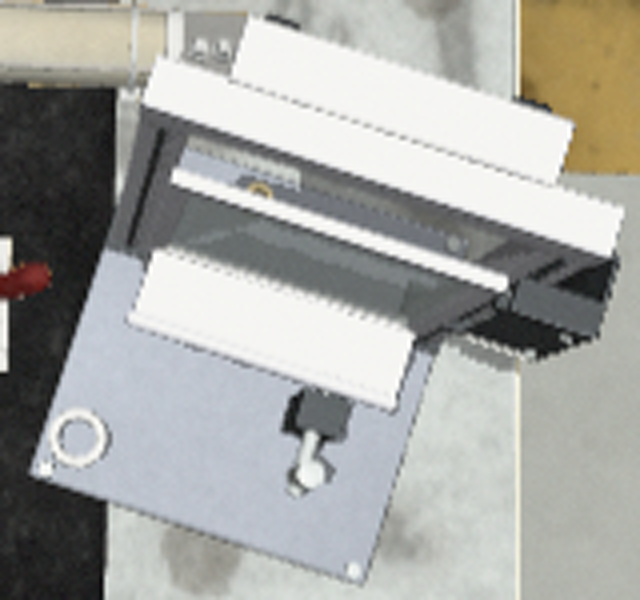

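View pics/sidec.png

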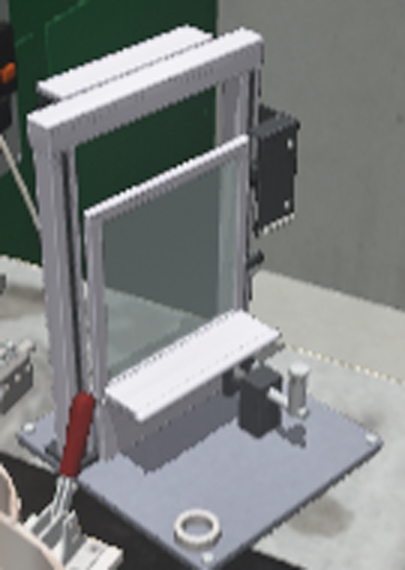

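Top crop: knob head at (313,469), lip front corners at (130,322) and (393,410), base front corners at (32,473) and (362,583), bolt rod running behind the knob. Side crop: knob top at (298,370), striker at (256,262), housing lower rim at about (275,230).

Run:
```python
from h import *
import pickle
s=pickle.load(open("side1.pkl","rb"));t=pickle.load(open("top1.pkl","rb"))
T=lambda x,y,z:pt(t,230+x/4-.4,95+y/4-.4,z)
S=lambda x,y,z:pt(s,200+x/3-.3,60+y/3-.3,z)
k=T(313,468,98);print("knob top",k.round(1),"side",S(298,368,98).round(1))
bl,br=T(32,473,12),T(362,583,12);ll,lr=T(130,322,86),T(393,408,86)
print(bl,br,ll,lr, np.linalg.norm(bl-br),np.linalg.norm(ll-lr))
for p,q in((bl,br),(ll,lr)):
    d=(p-q)[:2];a=np.arctan2(d[1],d[0])-np.pi/2;print("yaw",a)
a=np.arctan2(*( (bl-br)[:2][::-1]))-np.pi/2
a=(a+np.arctan2((ll-lr)[1],(ll-lr)[0])-np.pi/2)/2
ex=np.array([np.cos(a),np.sin(a)]);ey=np.array([-ex[1],ex[0]])
m=(ll+lr)[:2]/2; g=m+ex*57; print("a",a,"ex",ex,"ey",ey,"g from lip(57)",g)
print("knob in guard",ex@(k[:2]-g),ey@(k[:2]-g)); b=(bl+br)[:2]/2;print("base front mid in guard",ex@(b-g),ey@(b-g))
print("side lip corners", S(108,393,88),S(133,416,86),S(282,335,86))
for st in ["joints"]: print(manip.read_state()[st])
```

```text
knob top [ 495.5 -260.7   98. ] side [ 493.  -257.5   98. ]
[ 492.01567983 -100.47692923   12.        ] [ 429.6041557  -306.81735874   12.        ] [ 577.86484555 -155.10731406   86.        ] [ 532.21641339 -308.89409496   86.        ] 215.57265873361678 160.4186813862845
yaw -0.2937201269458005
yaw -0.28854542044529397
a -0.29113277369554724 ex [ 0.95791934 -0.28703751] ey [0.28703751 0.95791934] g from lip(57) [ 609.64203194 -248.36184286]
knob in guard -105.79266214907048 -44.54324196387154
base front mid in guard -155.40395686848944 0.11267471829348595
side lip corners [ 617.09770733 -167.10946573   88.        ] [ 586.3440223  -153.98395451   86.        ] [ 529.91153411 -307.49338063   86.        ]
[ 1.19543796e+00  3.00386688e-01  1.52148378e+00  1.03661818e-05
  1.32073758e+00 -6.66269470e-02]
```

Yaw is -0.291, the guard origin is near (610,-248) and the knob near (494,-259). I'm moving to above the knob.

Call:
{"fn": "servo_tool", "kwargs": {"motion": [[[0.1, -0.24, 0.17, 0, 0, 0.0057, 0.3], [0.2, -0.48, 0.17, 0, 0, 0.0057, 0.3], [0.418, -1, 0.17, 0, 0, 0.0057, 0.3], [0.418, -1, 0.17, 0, 0, 0.0057, 0.3], [0.418, -1, 0.17, 0, 0, 0.0057, 0.3], [0.418, -1, 0.17, 0, 0, 0.0057, 0.3], [0.418, -1, 0.17, 0, 0, 0.0057, 0.3], [0.418, -1, 0.17, 0, 0, 0.0057, 0.3], [0.418, -1, 0.17, 0, 0, 0.0057, 0.3], [0.418, -1, 0.17, 0, 0, 0.0057, 0.3]]], "newtons": 25}}

```text
clock: 1.1
eef_pos: [355.5, 71.5, 285.4]
eef_rot: [3.141, 0.0, 2.851]
wrist_force: [1.5, 0.6, -0.2]
finger_gap: 65.8
finger_force: 0.0
```

Call:
{"fn": "servo_tool", "kwargs": {"motion": [[[0.277, -0.66, -0.2, 0, 0, 0, 0.3], [0.277, -0.66, -0.2, 0, 0, 0, 0.3], [0.277, -0.66, -0.2, 0, 0, 0, 0.3], [0.277, -0.66, -0.2, 0, 0, 0, 0.3], [0.277, -0.66, -0.2, 0, 0, 0, 0.3], [0.277, -0.66, -0.2, 0, 0, 0, 0.3], [0.277, -0.66, -0.2, 0, 0, 0, 0.3], [0.277, -0.66, -0.2, 0, 0, 0, 0.3], [0.277, -0.66, -0.2, 0, 0, 0, 0.3]]]}}

```text
clock: 2.0
eef_pos: [493.7, -258.4, 183.0]
eef_rot: [3.141, -0.003, 2.848]
wrist_force: [0.5, 0.8, 0.4]
finger_gap: 65.6
finger_force: 0.0
```

Run:
```python
from h import *
s=manip.read_state();print(s["joints"].tolist(),s["eef_pos"],s["eef_rot"],s["wrist_force"])
c=manip.camera("side");save(c,"side2.png")
```

```text
[-0.5478725313669448, 0.3363848683332288, 1.5263064358183942, -0.00014662747157595014, 1.2819342651431147, -1.825290145830233] [ 493.66402931 -258.39389905  183.04565241] [ 3.14096500e+00 -2.97058360e-03  2.84825686e+00] [0.45207511 0.77230612 0.38112631]
```

Call:
{"fn": "servo_tool", "kwargs": {"motion": [[[0, 0, -0.08, 0, 0, 0, 0.3], [0, 0, -0.16, 0, 0, 0, 0.3], [0, 0, -0.234, 0, 0, 0, 0.3], [0, 0, -0.234, 0, 0, 0, 0.3], [0, 0, -0.234, 0, 0, 0, 1], [0, 0, -0.234, 0, 0, 0, 1], [0, 0, -0.234, 0, 0, 0, 1], [0, 0, -0.234, 0, 0, 0, 1], [0, 0, -0.234, 0, 0, 0, 1], [0, 0, -0.234, 0, 0, 0, 1]]]}}

```text
clock: 3.05
eef_pos: [494.0, -256.7, 68.5]
eef_rot: [-3.141, 0.0, 2.851]
wrist_force: [-5.7, -12.8, 2.2]
finger_gap: 21.2
finger_force: 7.3
```

Run:
```python
from h import *
s=manip.read_state();print(s["joints"].tolist(),s["eef_pos"],s["eef_rot"],s["wrist_force"],s["finger_gap"],s["finger_force"])
c=manip.camera("top");save(c,"top2.png")
```

```text
[-0.5449311627054251, 0.46409509455323095, 1.636510983335304, -0.0004249947564930592, 1.0404075309667478, -1.8246684678913105] [ 493.97559878 -256.74173326   68.4506964 ] [-3.14109226e+00  4.68341055e-04  2.85074863e+00] [ -5.68697606 -12.77080577   2.23458036] 21.196165304847714 7.337300777435303
```

Call:
{"fn": "servo_tool", "kwargs": {"motion": [[[-0.001, -0.004, 0, 0, 0, 0, 1], [-0.002, -0.007, 0, 0, 0, 0, 1], [-0.002, -0.007, 0, 0, 0, 0, 1], [-0.002, -0.007, 0, 0, 0, 0, 1]]]}}

```text
clock: 3.5
eef_pos: [493.2, -259.6, 68.3]
eef_rot: [3.141, 0.0, 2.851]
wrist_force: [0.5, 4.4, 5.6]
finger_gap: 15.9
finger_force: 25.0
```

Call:
{"fn": "servo_tool", "kwargs": {"motion": [[[-0.01, 0.003, 0, 0, 0, 0, 1], [-0.02, 0.006, 0, 0, 0, 0, 1], [-0.03, 0.009, 0, 0, 0, 0, 1], [-0.04, 0.012, 0, 0, 0, 0, 1], [-0.05, 0.015, 0, 0, 0, 0, 1], [-0.058, 0.0174, 0, 0, 0, 0, 1], [-0.064, 0.0192, 0, 0, 0, 0, 1], [-0.064, 0.0192, 0, 0, 0, 0, 1]]]}}

```text
clock: 4.3
eef_pos: [462.6, -250.4, 68.5]
eef_rot: [3.141, 0.005, 2.851]
wrist_force: [14.9, 2.1, -5.0]
finger_gap: 15.5
finger_force: 25.0
```

Call:
{"fn": "servo_tool", "kwargs": {"motion": [[[0.003, -0.001, 0, 0, 0, 0, 1], [0.003, -0.001, 0, 0, 0, 0, 0.4], [0.003, -0.001, 0, 0, 0, 0, 0.4], [0.003, -0.001, 0, 0, 0, 0, 0.4], [0.003, -0.001, 0.06, 0, 0, 0, 0.4], [0.003, -0.001, 0.16, 0, 0, 0, 0.4], [0.003, -0.001, 0.26, 0, 0, 0, 0.4], [0.003, -0.001, 0.3, 0, 0, 0, 0.4], [0.003, -0.001, 0.3, 0, 0, 0, 0.4]]]}}

```text
clock: 5.2
eef_pos: [463.2, -251.5, 221.2]
eef_rot: [-3.14, 0.005, 2.851]
wrist_force: [0.2, -0.5, -0.9]
finger_gap: 56.6
finger_force: 0.0
```

Run:
```python
from h import *
s=manip.read_state();print(s["joints"].tolist(),s["eef_pos"],s["eef_rot"],s["wrist_force"])
D=[([1.19537810,.300493889,1.52157956,0,1.32068715],[167.0766,523.7362,204.8745]),
([-0.54787,0.3363848683,1.5263064,0,1.28193],[493.664,-258.39399,183.0456]),
([-0.54493,0.464095,1.63651,0,1.0404],[493.9756,-256.7417,68.4507]),(s["joints"][:5],s["eef_pos"])]
for j,p in D:
    c,sn=np.cos(j[0]),np.sin(j[0]);print("r",p[0]*c+p[1]*sn,"lat",-p[0]*sn+p[1]*c,"z",p[2],"j2",j[1],"j23",j[1]+j[2],"sum",sum(j[1:]))
c=manip.camera("top");save(c,"top3.png")
b=cv2.cvtColor(c["frame"][95:245,230:390],cv2.COLOR_RGB2BGR);b=cv2.resize(b,None,fx=4,fy=4,interpolation=cv2.INTER_CUBIC);cv2.imwrite("pics/top3c.png",b)
```

```text
[-0.5668900575542392, 0.2332363873158937, 1.5681045561418447, -0.00015417155181066738, 1.334840599658182, -1.8466321200955373] [ 463.2038808  -251.53210915  221.20800646] [-3.1399745   0.00516568  2.8505782 ] [ 0.17797816 -0.48726894 -0.94218526]
r 548.5208383769964 lat 36.59354211055671 z 204.8745 j2 0.300493889 j23 1.822073449 sum 3.142760599
r 555.999039242505 lat 36.56046123247819 z 183.0456 j2 0.3363848683 j23 1.8626912682999999 sum 3.1446212683
r 555.5141147792722 lat 36.50016705785791 z 68.4507 j2 0.464095 j23 2.100605 sum 3.141005
r 525.8228266854582 lat 36.5594319034513 z 221.2080064551391 j2 0.2332363873158937 j23 1.8013409434577383 sum 3.1360273715641096
```

Run:
```python
import numpy as np
D=[(548.52,204.87,.300494,1.822073,3.142761),(555.999,183.0456,.336385,1.862691,3.144621),(555.514,68.4507,.464095,2.100605,3.141005),(525.823,221.208,.233236,1.801341,3.136027)]
A=[];b=[]
for r,z,a,f,t in D:
    # unknown L2,L3,d6,d1 (a=0)
    A.append([np.sin(a),np.sin(f),np.sin(t),0]);b.append(r)
    A.append([np.cos(a),np.cos(f),np.cos(t),1]);b.append(z)
A=np.array(A);b=np.array(b);x,res,rk,sv=np.linalg.lstsq(A,b,rcond=None);print(x,A@x-b,sv)
for d6 in(150,250,350):
    y=np.linalg.lstsq(A[:,[0,1,3]],b-A[:,2]*d6,rcond=None)[0]
    L2,L3,d1=y;print(d6,y,(np.abs(A[:,[0,1,3]]@y-b+A[:,2]*d6)).max())
    for th in(25,30,40,50):
        tt=np.radians(90+th);r=595+15;z=66
        wr=r-d6*np.sin(tt);wz=z-d6*np.cos(tt)-d1
        q=np.hypot(wr,wz);c=(q*q-L2**2-L3**2)/(2*L2*L3)
        j3=np.arccos(c);j2=np.arctan2(wr,wz)-np.arctan2(L3*np.sin(j3),L2+L3*c);print(th,"j2,j3,j5",j2,j3,tt-j2-j3,"wrist",wr,wz+d1)
```

```text
[ 366.99499549  453.62231012 -130.59375555 -162.6950538 ] [-0.36314492  0.78971617 -0.03270666  0.74126475  0.11365202 -1.6214936
 -0.10693747  0.09051268] [3.45838589 2.00466434 0.14446456 0.00423027]
150 [370.5057928  452.27696224 114.16431551] 1.536485459344675
25 j2,j3,j5 0.4331294521467999 1.9269987119795897 -0.3529995243329107 wrist 474.05383194450246 129.3927392611049
30 j2,j3,j5 0.4222484890526894 1.9071614551530214 -0.23501484181251553 wrist 480.0961894323342 140.99999999999997
40 j2,j3,j5 0.41352601848794945 1.8562793795733015 -0.0008773704686224626 wrist 495.0933335321533 162.4181414529809
50 j2,j3,j5 0.4218371497402109 1.7922339240961564 0.22938987895569385 wrist 513.5818585470191 180.9066664678467
250 [371.75699574 451.79749759 212.83342836] 1.5061896526187866
25 j2,j3,j5 0.3999120713230291 2.185084658169603 -0.5778680896991533 wrist 383.4230532408375 171.65456543517485
30 j2,j3,j5 0.36545989572145654 2.161221795772131 -0.4322865891003924 wrist 393.4936490538903 190.99999999999994
40 j2,j3,j5 0.3259799263344234 2.091099023058393 -0.14815092180018774 wrist 418.4888892202555 226.69690242163483
50 j2,j3,j5 0.32435571240002825 1.995629685585131 0.12347555480690176 wrist 449.30309757836517 257.5111107797445
350 [373.00819868 451.31803294 311.50254121] 1.7143705552776876
25 j2,j3,j5 0.45544217809926146 2.396923399015316 -0.8452369373210986 wrist 292.7922745371725 213.91639160924476
30 j2,j3,j5 0.37364146799523357 2.379976514447166 -0.6592228800492042 wrist 306.89110867544645 240.99999999999991
40 j2,j3,j5 0.2679269757094249 2.3047411656929566 -0.3037401138097531 wrist 341.8844449083577 290.9756633902888
50 j2,j3,j5 0.23832652596960524 2.185110868426663 0.02002355839579284 wrist 385.0243366097112 334.11555509164225
```

View pics/top3c.png

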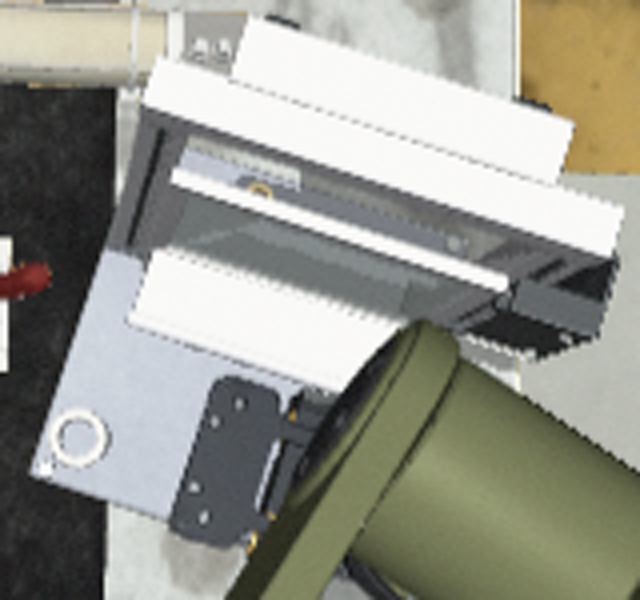

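The arm hides the knob, but the 32 mm of travel and the 15 N stop force say the bolt is fully back. To get under the lip the wrist needs a different configuration, so I'll make a small tilt in free space to identify the wrist kinematics.

Call:
{"fn": "servo_tool", "kwargs": {"motion": [[[-0.066, 0.1, 0.1, 0.03, -0.01, 0, 0.4], [-0.066, 0.2, 0.2, 0.07, -0.02, 0, 0.4], [-0.066, 0.2, 0.2, 0.1, -0.03, 0, 0.4], [-0.066, 0.2, 0.2, 0.133, -0.04, 0, 0.4], [-0.066, 0.2, 0.2, 0.133, -0.04, 0, 0.4], [-0.066, 0.2, 0.2, 0.133, -0.04, 0, 0.4]]]}}

```text
clock: 5.85
eef_pos: [429.1, -151.4, 316.3]
eef_rot: [2.707, -0.003, 2.849]
wrist_force: [0.4, -0.6, 0.3]
finger_gap: 56.6
finger_force: 0.0
```

```bash
cat > kin.py <<'E'
import numpy as np
from scipy.spatial.transform import Rotation as R
from scipy.optimize import least_squares
def fk(q,P,s4=1,full=False):
    L2,L3,d6,d1,lat=P; y=lambda a:R.from_euler('y',a);z=lambda a:R.from_euler('z',a)
    B=z(q[0]); a=B*y(q[1]); f=a*y(q[2])*z(s4*q[3]); t=f*y(q[4])
    e=B.apply([0,lat,d1])+a.apply([0,0,L2]); w=e+f.apply([0,0,L3]); p=w+t.apply([0,0,d6])
    Rt=t*z(q[5]+np.pi/2)
    return (p,Rt,w,e) if full else (p,Rt)
E
python3 - <<'E'
from h import *; from kin import *
s=manip.read_state();q=s["joints"];print(q.tolist(),s["eef_pos"],s["eef_rot"],s["qd"].round(3))
D=[([1.19537810,.300493889,1.52157956,0,1.32068715,-.0666],[167.0766,523.7362,204.8745]),
([-0.54787,0.3363848683,1.5263064,0,1.28193,-1.82529],[493.664,-258.39399,183.0456]),
([-0.54493,0.464095,1.63651,0,1.0404,-1.82467],[493.9756,-256.7417,68.4507]),([-0.56689,.2332364,1.5681046,0,1.3348406,-1.84663],[463.20388,-251.5321,221.208]),(q,s["eef_pos"])]
Rm=R.from_euler('xyz',s["eef_rot"])
for s4 in(1,-1):
    r=least_squares(lambda P:np.concatenate([fk(a,P,s4)[0]-b for a,b in D]),[370,450,250,210,36])
    print(s4,r.x.round(1),r.fun.round(1),"rot err",np.degrees((fk(q,r.x,s4)[1].inv()*Rm).magnitude()))
E
```

```text
[-0.6584072532580536, 0.07469801823223166, 1.589385608956886, 0.4041100555289473, 1.6385192383153395, -1.9413337576136593] [ 429.08519112 -151.42109287  316.32919231] [ 2.70703338e+00 -2.61125654e-03  2.84904557e+00] [ 0.018 -0.005 -0.011 -0.003  0.004  0.003]
1 [380.9 448.3 272.1 225.1  36.5] [-0.5 -1.8  0.6 -1.5  0.8  0.6  1.7 -1.1 -1.3  0.1 -0.2  0.   1.2 -0.4
  0.1] rot err 1.5487991999404026e-14
-1 [ 544.1  388.2 -207.3 -417.2   41.5] [ -8.7  -8.6   8.5  -0.8   6.3   9.   22.2  -7.6  12.  -16.9  16.7   9.6
   9.  -32.2 -39. ] rot err 46.307601281212044
```

```bash
cat > plan.py <<'E'
from h import *; from kin import *
P=[380.9,448.3,272.1,225.1,36.5]; yaw=-.291
ex=np.array([np.cos(yaw),np.sin(yaw),0]);ey=np.array([-ex[1],ex[0],0]);g=np.array([609.6,-248.4,0])
G=lambda x,y,z:g+ex*x+ey*y+np.array([0,0,z])
def Rt(tilt):  # tool z heading ex, tilt deg below horizontal, tool y horizontal
    t=np.radians(tilt);z=ex*np.cos(t)-np.array([0,0,np.sin(t)]);y=ey;x=np.cross(y,z);return R.from_matrix(np.c_[x,y,z])
lo=np.array([-3.03,-.79,.23,-1.04,0,-2.55]);hi=np.array([3.03,2.21,2.52,4.18,3.07,2.55])
def ik(p,Ro,q0):
    f=lambda q:np.r_[(fk(q,P)[0]-p)/100,(fk(q,P)[1].inv()*Ro).as_rotvec()]
    r=least_squares(f,q0,bounds=(lo,hi));return r.x,np.abs(r.fun).max()
E
python3 - <<'E'
from plan import *
import pickle
t=pickle.load(open("top1.pkl","rb"));gp=lambda p:((p-g)@ex,(p-g)@ey,p[2])
for u,v in[(237,165),(233,167),(200,160),(225,165)]: print("lever",np.round(gp(pt(t,u,v)),0))
s0=manip.read_state();q=s0["joints"]
for tilt in(15,20,25):
  for flip in(0,1):
    Ro=Rt(tilt)*R.from_euler('z',np.pi*flip)
    for x in(-32,-100):
        for z in (54,150):
            qf,e=ik(G(x,62,z),Ro,[-.3,.4,2.1,np.pi,.6,(1.57 if flip else -1.57)]);print(tilt,flip,x,z,qf.round(2),round(e,4),"wrist",fk(qf,P,full=True)[2].round(0),"elbow",fk(qf,P,full=True)[3].round(0))
E
```

```text
lever [-61. 140. 139.]
lever [-66. 148. 124.]
lever [-62. 236.  33.]
lever [-56. 173.  48.]
15 0 -32 54 [-0.4   0.57  2.22  3.02  0.96  1.61] 0.0 wrist [ 345. -104.  124.] elbow [204. -45. 546.]
15 0 -32 150 [-0.4   0.28  2.26  2.99  0.72  1.66] 0.0 wrist [ 345. -104.  220.] elbow [112.  -7. 591.]
15 0 -100 54 [-0.42  0.5   2.4   3.    1.07  1.61] 0.0 wrist [280. -85. 124.] elbow [181. -41. 560.]
15 0 -100 150 [-0.42  0.14  2.44  2.96  0.76  1.67] 0.0 wrist [280. -85. 220.] elbow [ 65.  11. 602.]
15 1 -32 54 [-0.36  0.34  2.04  4.18  0.    2.55] 1.0559 wrist [ 421. -122.  258.] elbow [133. -12. 584.]
15 1 -32 150 [-0.36  0.15  2.09  4.18  0.    2.55] 1.0751 wrist [ 395. -111.  324.] elbow [ 66.  14. 602.]
15 1 -100 54 [-0.38  0.2   2.21  4.18  0.    2.55] 1.0459 wrist [ 361. -103.  265.] elbow [ 83.   7. 599.]
15 1 -100 150 [-0.37 -0.02  2.27  4.18  0.    2.55] 1.0696 wrist [331. -90. 326.] elbow [  5.  37. 606.]
20 0 -32 54 [-0.39  0.51  2.22  3.01  0.81  1.63] 0.0 wrist [ 352. -106.  147.] elbow [186. -37. 558.]
20 0 -32 150 [-0.39  0.24  2.24  2.96  0.56  1.69] 0.0 wrist [ 352. -1
[... 796 characters left out ...]
  2.91  0.41  1.74] 0.0 wrist [ 360. -109.  265.] elbow [ 84.   5. 598.]
25 0 -100 54 [-0.41  0.36  2.39  2.98  0.74  1.64] 0.0 wrist [295. -90. 169.] elbow [136. -20. 582.]
25 0 -100 150 [-0.41  0.04  2.39  2.88  0.44  1.76] 0.0 wrist [295. -90. 265.] elbow [ 28.  27. 606.]
25 1 -32 54 [-0.37  0.35  2.04  4.18  0.    2.55] 1.0651 wrist [ 421. -122.  257.] elbow [134. -12. 583.]
25 1 -32 150 [-0.36  0.15  2.09  4.18  0.    2.55] 1.0792 wrist [ 395. -112.  322.] elbow [ 68.  13. 601.]
25 1 -100 54 [-0.38  0.2   2.21  4.18  0.    2.55] 1.0549 wrist [ 361. -104.  263.] elbow [ 84.   6. 598.]
25 1 -100 150 [-0.38 -0.02  2.27  4.18  0.    2.55] 1.0728 wrist [331. -91. 324.] elbow [  7.  37. 606.]
```

Run:
```python
from plan import *
s0=manip.read_state();q=s0["joints"]
Ro=Rt(20)*R.from_euler('z',np.pi)
qA,e=ik(G(-105,62,130),Ro,[-.42,.1,2.4,2.93,.7,-1.45]);print("qA",qA.round(2),e)
qB,e2=ik(G(-32,62,54),Ro,qA);print("qB",qB.round(2),e2)
way=[q]+[q+(qA-q)*u for u in np.linspace(0,1,25)[1:]]
p0,R0=s0["eef_pos"],R.from_euler('xyz',s0["eef_rot"])
pf,Rf=fk(q,P)
mag=[]
for i,w in enumerate(way[1:]):
    w=w.copy();u=(i+1)/24;w[4]-=0.45*np.sin(np.pi*u)*1; w[4]=max(w[4],.5)
    p,Rr=fk(w,P); rv=(Rr*R0.inv()).as_rotvec()/np.pi
    mag.append(np.degrees((Rr*Rf.inv()).magnitude()));Rf=Rr
    if i%2: print(i+1,np.r_[(p-p0)/500,rv].round(3).tolist(),"p",p.round(0),"z",Rr.as_matrix()[:,2].round(2),"q",w.round(2))
print(np.round(mag,1))
```

```text
qA [-0.42  0.14  2.44  2.95  0.67 -1.46] 2.780142956126941e-10
qB [-0.39  0.51  2.22  3.01  0.81 -1.51] 1.7561774257046636e-10
2 [0.126, 0.052, -0.02, 0.034, -0.057, -0.044] p [ 492. -126.  306.] z [ 0.33  0.47 -0.82] q [-0.64  0.08  1.66  0.62  1.44 -1.9 ]
4 [0.232, 0.084, -0.022, 0.072, -0.102, -0.101] p [ 545. -110.  305.] z [ 0.53  0.48 -0.7 ] q [-0.62  0.09  1.73  0.83  1.25 -1.86]
6 [0.314, 0.092, -0.019, 0.112, -0.133, -0.169] p [ 586. -106.  307.] z [ 0.68  0.45 -0.57] q [-0.6   0.09  1.8   1.04  1.08 -1.82]
8 [0.369, 0.081, -0.025, 0.153, -0.149, -0.241] p [ 614. -111.  304.] z [ 0.8   0.38 -0.46] q [-0.58  0.1   1.87  1.25  0.92 -1.78]
10 [0.398, 0.061, -0.045, 0.195, -0.151, -0.316] p [ 628. -121.  294.] z [ 0.87  0.29 -0.39] q [-0.56  0.1   1.94  1.46  0.8  -1.74]
12 [0.405, 0.04, -0.08, 0.239, -0.14, -0.389] p [ 632. -131.  276.] z [ 0.92  0.2  -0.34] q [-0.54  0.11  2.01  1.68  0.7  -1.7 ]
14 [0.395, 0.026, -0.127, 0.284, -0.12, -0.458] p [ 626. -139.  253.] z [ 0.94  0.11 -0.32] q [-0.52  0.11  2.08  1.89  0.64 -1.66]
16 [0.372, 0.018, -0.178, 0.332, -0.093, -0.523] p [ 615. -142.  227.] z [ 0.95  0.04 -0.32] q [-0.5   0.12  2.16  2.1   0.6  -1.62]
18 [0.341, 0.015, -0.229, 0.382, -0.063, -0.583] p [ 600. -144.  202.] z [ 0.95 -0.03 -0.32] q [-0.48  0.12  2.23  2.31  0.59 -1.58]
20 [0.302, 0.011, -0.278, 0.435, -0.034, -0.638] p [ 580. -146.  178.] z [ 0.94 -0.1  -0.32] q [-0.46  0.13  2.3   2.52  0.6  -1.54]
22 [0.255, 0.002, -0.325, 0.489, -0.01, -0.691] p [ 556. -151.  154.] z [ 0.93 -0.18 -0.33] q [-0.44  0.13  2.37  2.73  0.63 -1.5 ]
24 [0.195, -0.015, -0.373, 0.544, 0.008, -0.743] p [ 527. -159.  130.] z [ 0.9  -0.27 -0.34] q [-0.42  0.14  2.44  2.95  0.67 -1.46]
[7.1 7.2 7.4 7.5 7.5 7.6 7.6 7.7 7.7 7.6 7.6 7.6 7.5 7.5 7.4 7.4 7.3 7.2
 7.1 7.1 7.  6.9 6.8 6.8]
```

```bash
cat > path.py <<'E'
from plan import *
s0=manip.read_state();q=s0["joints"]
Ro=Rt(20)*R.from_euler('z',np.pi)
qA,e=ik(G(-115,62,140),Ro,[-.42,.1,2.4,2.93,.7,-1.45]);print("qA",qA.round(2),e)
N=30;W=[]
for i in range(N+1):
    u=i/N;w=q+(qA-q)*u;a=min(1,u*2.2)
    w[2]=q[2]+(qA[2]-q[2])*a;w[0]=q[0]+(qA[0]-q[0])*a
    w[1]=q[1]+(qA[1]-q[1])*u-.28*np.sin(np.pi*u)
    w[4]=q[4]+(qA[4]-q[4])*u-.2*np.sin(np.pi*u);W.append(w)
for k in range(3):
    pb,Rb=fk(W[10*k],P); print("call",k)
    for i in range(10*k+2,10*k+11,2):
        p,Rr=fk(W[i],P);d=p-g;print(i,np.r_[(p-pb)/500,(Rr*Rb.inv()).as_rotvec()/np.pi].round(3).tolist(),"guard",(d@ex).round(0),(d@ey).round(0),p[2].round(0),"wrist",fk(W[i],P,full=True)[2].round(0),"q",W[i].round(2))
E
python3 path.py
```

```text
qA [-0.42  0.08  2.47  2.93  0.64 -1.45] 2.7805042990269875e-11
call 0
2 [0.04, 0.108, -0.022, 0.038, -0.032, -0.021] guard -196.0 99.0 305.0 wrist [ 386. -233.  533.] q [-0.62  0.02  1.72  0.57  1.53 -1.91]
4 [0.069, 0.207, -0.037, 0.078, -0.057, -0.05] guard -196.0 150.0 298.0 wrist [ 370. -204.  500.] q [-0.59 -0.04  1.85  0.74  1.42 -1.88]
6 [0.088, 0.291, -0.052, 0.12, -0.074, -0.086] guard -199.0 193.0 290.0 wrist [ 353. -176.  465.] q [-0.55 -0.09  1.97  0.91  1.32 -1.84]
8 [0.096, 0.359, -0.073, 0.161, -0.081, -0.129] guard -205.0 227.0 280.0 wrist [ 333. -149.  428.] q [-0.52 -0.13  2.1   1.08  1.22 -1.81]
10 [0.092, 0.411, -0.106, 0.201, -0.077, -0.178] guard -214.0 251.0 263.0 wrist [ 310. -123.  388.] q [-0.49 -0.17  2.23  1.25  1.13 -1.78]
call 1
12 [-0.016, 0.037, -0.05, 0.048, 0.016, -0.044] guard -227.0 267.0 239.0 wrist [284. -97. 346.] q [-0.45 -0.19  2.36  1.41  1.05 -1.74]
14 [-0.03, 0.05, -0.096, 0.092, 0.036, -0.09] guard -236.0 271.0 215.0 wrist [260. -77. 311.] q [-0.42 -0.2   2.47  1.58  0.97 -1.71]
16 [0.021, -0.004, -0.06, 0.13, 0.029, -0.142] guard -204.0 
[... 339 characters left out ...]
8  -1.61]
call 2
22 [0.018, -0.063, -0.013, 0.047, 0.006, -0.047] guard -137.0 176.0 239.0 wrist [265. -79. 292.] q [-0.42 -0.13  2.47  2.26  0.75 -1.58]
24 [0.028, -0.125, -0.043, 0.095, 0.014, -0.093] guard -123.0 148.0 224.0 wrist [268. -81. 280.] q [-0.42 -0.08  2.47  2.43  0.72 -1.55]
26 [0.027, -0.186, -0.088, 0.144, 0.023, -0.139] guard -115.0 119.0 202.0 wrist [270. -82. 265.] q [-0.42 -0.03  2.47  2.59  0.69 -1.51]
28 [0.016, -0.243, -0.145, 0.192, 0.033, -0.186] guard -112.0 90.0 173.0 wrist [271. -82. 250.] q [-0.42  0.02  2.47  2.76  0.66 -1.48]
30 [-0.006, -0.294, -0.212, 0.239, 0.041, -0.235] guard -115.0 62.0 140.0 wrist [272. -83. 233.] q [-0.42  0.08  2.47  2.93  0.64 -1.45]
```

```bash
sed -i 's/G(-115,62,140)/G(-95,62,150)/; s/-.28\*np.sin/-.33*np.sin/' path.py; python3 path.py
python3 - <<'E'
from plan import *
import pickle
t=pickle.load(open("top1.pkl","rb"));f,cx,cy=K(t)
v,u=np.mgrid[0:384:2,0:512:2];r=t["range_z"][::2,::2];T=t["cam_to_world"]
X=(np.stack([(u-cx)/f*r,(v-cy)/f*r,r],-1)@T[:3,:3].T+T[:3,3])[r>0]
for a in range(250,600,50):
    print(a,[int(X[m][:,2].max()) if (m:=(abs(X[:,0]-a-25)<25)&(abs(X[:,1]-b-25)<25)).any() else None for b in range(-200,250,50)])
E
```

```text
qA [-0.41  0.1   2.41  2.93  0.6  -1.44] 1.1065801053256052e-13
call 0
2 [0.044, 0.107, -0.007, 0.034, -0.037, -0.021] guard -194.0 99.0 313.0 wrist [ 384. -231.  540.] q [-0.62  0.01  1.71  0.57  1.53 -1.91]
4 [0.077, 0.204, -0.008, 0.072, -0.068, -0.049] guard -192.0 150.0 312.0 wrist [ 368. -201.  515.] q [-0.59 -0.06  1.83  0.74  1.42 -1.87]
6 [0.1, 0.286, -0.009, 0.112, -0.09, -0.083] guard -193.0 193.0 312.0 wrist [ 350. -173.  486.] q [-0.55 -0.11  1.95  0.91  1.31 -1.84]
8 [0.113, 0.352, -0.017, 0.154, -0.102, -0.124] guard -196.0 226.0 308.0 wrist [ 332. -146.  453.] q [-0.52 -0.16  2.07  1.08  1.21 -1.81]
10 [0.115, 0.401, -0.039, 0.195, -0.103, -0.171] guard -202.0 250.0 297.0 wrist [ 312. -121.  416.] q [-0.48 -0.2   2.19  1.25  1.12 -1.77]
call 1
12 [-0.008, 0.034, -0.04, 0.05, 0.011, -0.041] guard -211.0 265.0 277.0 wrist [290. -98. 377.] q [-0.44 -0.23  2.31  1.42  1.03 -1.74]
14 [-0.015, 0.044, -0.081, 0.098, 0.027, -0.085] guard -215.0 269.0 257.0 wrist [270. -79. 343.] q [-0.41 -0.24  2.41  1.58  0.95 -1.71]
16 [0.032, -0.01, -0.041, 0.139, 0.019, -0.134] guard -185
[... 633 characters left out ...]
 [0.032, -0.186, -0.12, 0.156, 0.029, -0.132] guard -95.0 117.0 228.0 wrist [287. -86. 284.] q [-0.41 -0.04  2.41  2.6   0.65 -1.51]
28 [0.023, -0.241, -0.192, 0.208, 0.042, -0.177] guard -92.0 89.0 191.0 wrist [290. -88. 264.] q [-0.41  0.03  2.41  2.76  0.62 -1.47]
30 [0.001, -0.291, -0.275, 0.258, 0.053, -0.225] guard -95.0 62.0 150.0 wrist [291. -88. 243.] q [-0.41  0.1   2.41  2.93  0.6  -1.44]
250 [-140, -138, -141, -135, -135, -131, -132, -127, -125]
300 [0, 2, 4, 1, 1, 2, 1, 2, 1]
350 [4, 6, 7, 3, 14, 17, 16, 4, 4]
400 [1, 5, 5, 29, 30, 5, 222, 221, 221]
450 [18, 25, 5, 4, 47, 221, 221, 175, 139]
500 [17, 28, 6, 5, 5, 224, 219, 142, 150]
550 [92, 142, 143, 69, 73, 223, 222, 139, 138]
```

Call:
{"fn": "servo_tool", "kwargs": {"motion": [[[0.022, 0.05, 0.004, 0.017, -0.018, -0.01, 1], [0.044, 0.095, 0.008, 0.034, -0.037, -0.021, 1], [0.06, 0.14, 0.012, 0.053, -0.052, -0.035, 1], [0.077, 0.18, 0.02, 0.072, -0.068, -0.049, 1], [0.09, 0.22, 0.026, 0.092, -0.079, -0.066, 1], [0.1, 0.25, 0.03, 0.112, -0.09, -0.083, 1], [0.107, 0.28, 0.034, 0.133, -0.096, -0.103, 1], [0.113, 0.304, 0.036, 0.154, -0.102, -0.124, 1], [0.114, 0.325, 0.036, 0.175, -0.103, -0.147, 1], [0.115, 0.341, 0.036, 0.195, -0.103, -0.171, 1]]]}}

```text
clock: 6.85
eef_pos: [486.7, 20.5, 334.6]
eef_rot: [2.024, -0.057, 2.308]
wrist_force: [0.5, 0.2, -0.7]
finger_gap: 0.1
finger_force: 0.0
```

Run:
```python
from plan import *
s=manip.read_state();print(s["joints"].round(3),s["eef_pos"].round(1),R.from_euler('xyz',s["eef_rot"]).as_matrix().round(2).tolist())
```

```text
[-0.551 -0.156  2.066  1.201  1.203 -1.718] [486.7  20.5 334.6] [[-0.67, 0.36, 0.65], [0.74, 0.26, 0.62], [0.06, 0.9, -0.44]]
```

Call:
{"fn": "servo_tool", "kwargs": {"motion": [[[-0.004, 0.017, -0.015, 0.025, 0.005, -0.02, 1], [-0.008, 0.034, -0.03, 0.05, 0.011, -0.041, 1], [-0.008, 0.03, -0.04, 0.074, 0.019, -0.063, 1], [0, 0.02, -0.05, 0.098, 0.025, -0.085, 1], [0.016, 0.005, -0.045, 0.118, 0.023, -0.11, 1], [0.032, -0.01, -0.04, 0.139, 0.019, -0.134, 1], [0.05, -0.04, -0.03, 0.162, 0.018, -0.158, 1], [0.06, -0.068, -0.03, 0.185, 0.018, -0.181, 1], [0.07, -0.09, -0.03, 0.21, 0.02, -0.204, 1], [0.08, -0.11, -0.03, 0.233, 0.023, -0.226, 1]]]}}

```text
clock: 7.85
eef_pos: [526.8, -35.1, 319.3]
eef_rot: [1.789, -0.743, 1.66]
wrist_force: [-0.7, 0.4, -0.2]
finger_gap: 0.3
finger_force: 0.0
```

```bash
cat > nxt.py <<'E'
from plan import *
import sys
x,y,z,tilt=map(float,sys.argv[1:5])
s=manip.read_state();p0=s["eef_pos"];R0=R.from_euler('xyz',s["eef_rot"]);d=p0-g
print(s["clock"],s["joints"].round(3),"guard",(d@ex).round(1),(d@ey).round(1),p0[2].round(1),"z",R0.as_matrix()[:,2].round(2),"F",s["wrist_force"].round(1))
Ro=Rt(tilt)*R.from_euler('z',np.pi)
print("delta",np.r_[(G(x,y,z)-p0)/500,(Ro*R0.inv()).as_rotvec()/np.pi].round(4).tolist(), "deg",np.degrees((Ro*R0.inv()).magnitude()).round(1))
E
python3 nxt.py -95 62 150 20
```

```text
7.85 [-0.481 -0.17   2.313  1.962  0.781 -1.481] guard -140.5 180.5 319.3 z [ 0.96  0.23 -0.16] F [-0.7  0.4 -0.2]
delta [0.0191, -0.2532, -0.3386, 0.2582, 0.0512, -0.2244] deg 62.3
```

Call:
{"fn": "servo_tool", "kwargs": {"motion": [[[0.005, -0.05, -0.02, 0.032, 0.006, -0.028, 1], [0.01, -0.1, -0.05, 0.065, 0.013, -0.056, 1], [0.01, -0.15, -0.1, 0.097, 0.019, -0.084, 1], [0.015, -0.2, -0.15, 0.129, 0.026, -0.112, 1], [0.019, -0.253, -0.2, 0.161, 0.032, -0.14, 1], [0.019, -0.253, -0.25, 0.194, 0.038, -0.168, 1], [0.019, -0.253, -0.3, 0.226, 0.045, -0.196, 1], [0.019, -0.253, -0.339, 0.258, 0.051, -0.224, 1], [0.019, -0.253, -0.339, 0.258, 0.051, -0.224, 1], [0.019, -0.253, -0.339, 0.258, 0.051, -0.224, 1]]]}}

```text
clock: 8.85
eef_pos: [536.7, -160.5, 151.4]
eef_rot: [3.118, -1.225, -0.263]
wrist_force: [0.3, 0.3, 0.1]
finger_gap: 0.9
finger_force: 0.0
```

```bash
python3 nxt.py -95 62 54 20
python3 - <<'E'
from h import *
for n,(a,b,c,d) in(("side",(100,240,180,340)),):
    c0=manip.camera(n);f=cv2.cvtColor(c0["frame"],cv2.COLOR_RGB2BGR);cv2.imwrite("pics/side4.png",cv2.resize(f[60:260,170:350],None,fx=3,fy=3,interpolation=cv2.INTER_CUBIC))
E
```

```text
8.85 [-0.413  0.205  2.341  2.942  0.637 -1.461] guard -95.0 63.3 151.4 z [ 0.9  -0.27 -0.34] F [0.3 0.3 0.1]
delta [-0.0007, -0.0024, -0.1948, 0.0027, 0.0004, -0.002] deg 0.6
```

View pics/side4.png

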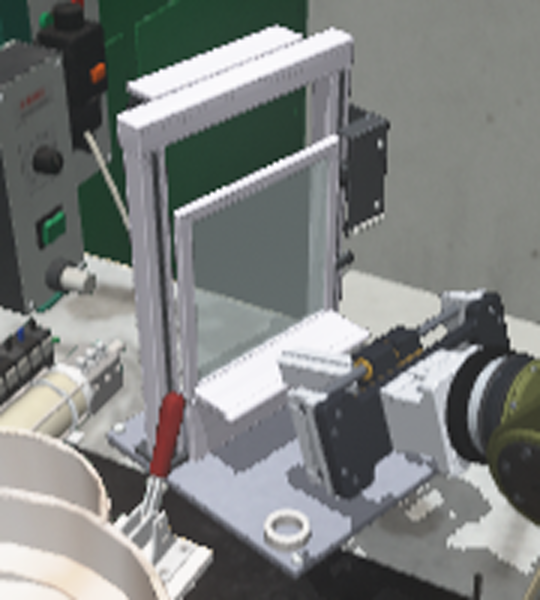

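Call:
{"fn": "servo_tool", "kwargs": {"motion": [[[0, -0.002, -0.05, 0.0027, 0, -0.002, 1], [0, -0.002, -0.1, 0.0027, 0, -0.002, 1], [0, -0.002, -0.15, 0.0027, 0, -0.002, 1], [0, -0.002, -0.195, 0.0027, 0, -0.002, 1], [0, -0.002, -0.195, 0.0027, 0, -0.002, 1], [0, -0.002, -0.195, 0.0027, 0, -0.002, 1]]]}}

```text
clock: 9.5
eef_pos: [536.6, -163.0, 54.7]
eef_rot: [-3.134, -1.224, -0.302]
wrist_force: [0.1, -0.9, 0.9]
finger_gap: 0.7
finger_force: 0.0
```

```bash
python3 nxt.py -32 62 54 20
python3 - <<'E'
from h import *
c0=manip.camera("side");f=cv2.cvtColor(c0["frame"],cv2.COLOR_RGB2BGR);cv2.imwrite("pics/side5.png",cv2.resize(f[130:260,200:350],None,fx=4,fy=4,interpolation=cv2.INTER_CUBIC))
E
```

```text
9.5 [-0.415  0.53   2.32   3.     0.934 -1.525] guard -94.4 60.8 54.7 z [ 0.9  -0.27 -0.34] F [ 0.1 -0.9  0.9]
delta [0.1203, -0.0336, -0.0015, -0.0006, 0.0008, 0.0014] deg 0.3
```

View pics/side5.png

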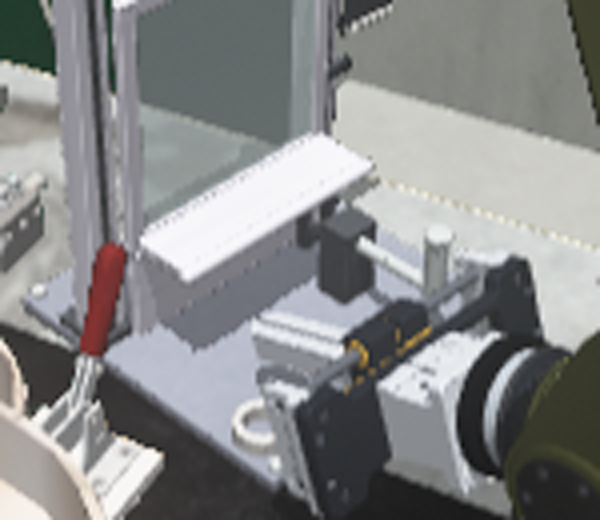

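The knob at (437,255) is clearly drawn out, with a long rod visible, and the fingers at (290,335) sit in front of and below the lip. Before going forward I'll check the clearance between the body and the knob by depth.

Run:
```python
from plan import *
c=manip.camera("side")
for n,x,y in[("plate",505,262),("plate",515,280),("plate",492,268),("plate",528,300),("knob",437,236),("knob",437,260),("finger",290,335),("finger",260,325),("bodyL",300,420)]:
    p=pt(c,200+x/4,130+y/4);d=p-g;print(n,(d@ex).round(0),(d@ey).round(0),p[2].round(0))
f,cx,cy=K(c);v,u=np.mgrid[180:222,310:340];r=c["range_z"][180:222,310:340];T=c["cam_to_world"]
X=np.stack([(u-cx)/f*r,(v-cy)/f*r,r],-1)@T[:3,:3].T+T[:3,3]-g
m=(c["frame"][180:222,310:340].max(-1)<80);gx,gy=X@ex,X@ey
m&=(gx<-150)&(X[...,2]>20)&(X[...,2]<140);print("dark pts min y",np.percentile(gy[m],[0,2,10]),"x",gx[m].max(),"z",X[m][:,2].min())
```

```text
plate -211.0 -12.0 134.0
plate -219.0 -13.0 125.0
plate -209.0 -3.0 134.0
plate -223.0 -21.0 109.0
knob -143.0 -40.0 98.0
knob -144.0 -40.0 80.0
finger -126.0 67.0 76.0
finger -102.0 67.0 68.0
bodyL -211.0 149.0 126.0
dark pts min y [-26.40093312 -25.28545626 -21.11538471] x -206.24215488476906 z 86.41236560841696
```

Call:
{"fn": "servo_tool", "kwargs": {"motion": [[[0.03, -0.002, 0, 0, 0, 0, 1], [0.06, -0.011, 0, 0, 0, 0, 1], [0.09, -0.02, 0, 0, 0, 0, 1], [0.106, -0.025, 0, 0, 0, 0, 1], [0.106, -0.025, 0, 0, 0, 0, 1], [0.106, -0.025, 0, 0, 0, 0, 1]]]}}

```text
clock: 10.2
eef_pos: [589.1, -175.2, 54.6]
eef_rot: [-3.133, -1.224, -0.304]
wrist_force: [-0.3, 0.3, -0.4]
finger_gap: 0.3
finger_force: 0.0
```

```bash
python3 nxt.py -40 64 54 20
```

```text
10.2 [-0.387  0.574  2.188  3.027  0.846 -1.523] guard -40.7 64.2 54.6 z [ 0.9  -0.27 -0.34] F [-0.3  0.3 -0.4]
delta [0.0012, -0.0008, -0.0011, -0.0007, 0.0009, 0.0017] deg 0.4
```

Call:
{"fn": "servo_tool", "kwargs": {"motion": [[[0, 0, 0.004, 0, 0, 0, 1], [0, 0, 0.008, 0, 0, 0, 1], [0, 0, 0.012, 0, 0, 0, 1], [0, 0, 0.015, 0, 0, 0, 1], [0, 0, 0.018, 0, 0, 0, 1], [0, 0, 0.021, 0, 0, 0, 1], [0, 0, 0.024, 0, 0, 0, 1], [0, 0, 0.027, 0, 0, 0, 1], [0, 0, 0.03, 0, 0, 0, 1]]]}}

```text
clock: 11.1
eef_pos: [589.2, -175.3, 68.9]
eef_rot: [-3.133, -1.223, -0.305]
wrist_force: [0.1, 0.3, -2.8]
finger_gap: 0.1
finger_force: 1.5
```

Call:
{"fn": "servo_tool", "kwargs": {"motion": [[[0, 0, 0.003, 0, 0, 0, 1], [0, 0, 0.006, 0, 0, 0, 1], [0, 0, 0.009, 0, 0, 0, 1], [0, 0, 0.012, 0, 0, 0, 1], [0, 0, 0.015, 0, 0, 0, 1], [0, 0, 0.018, 0, 0, 0, 1], [0, 0, 0.021, 0, 0, 0, 1], [0, 0, 0.024, 0, 0, 0, 1], [0, 0, 0.027, 0, 0, 0, 1], [0, 0, 0.03, 0, 0, 0, 1]]]}}

```text
clock: 12.1
eef_pos: [589.3, -175.3, 84.1]
eef_rot: [-3.133, -1.223, -0.305]
wrist_force: [-3.1, 0.9, -3.5]
finger_gap: 0.4
finger_force: 2.3
```

Call:
{"fn": "servo_tool", "kwargs": {"motion": [[[0, 0, 0.003, 0, 0, 0, 1], [0, 0, 0.006, 0, 0, 0, 1], [0, 0, 0.009, 0, 0, 0, 1], [0, 0, 0.012, 0, 0, 0, 1], [0, 0, 0.015, 0, 0, 0, 1], [0, 0, 0.018, 0, 0, 0, 1], [0, 0, 0.021, 0, 0, 0, 1], [0, 0, 0.024, 0, 0, 0, 1], [0, 0, 0.027, 0, 0, 0, 1], [0, 0, 0.03, 0, 0, 0, 1]]]}}

```text
clock: 13.1
eef_pos: [589.4, -175.4, 99.2]
eef_rot: [-3.133, -1.223, -0.305]
wrist_force: [-4.9, 2.3, -3.4]
finger_gap: 0.5
finger_force: 2.6
```

Run:
```python
from h import *
c0=manip.camera("side");f=cv2.cvtColor(c0["frame"],cv2.COLOR_RGB2BGR);cv2.imwrite("pics/side6.png",cv2.resize(f[70:250,200:350],None,fx=3,fy=3,interpolation=cv2.INTER_CUBIC))
```

```text
(no output)
```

View pics/side6.png

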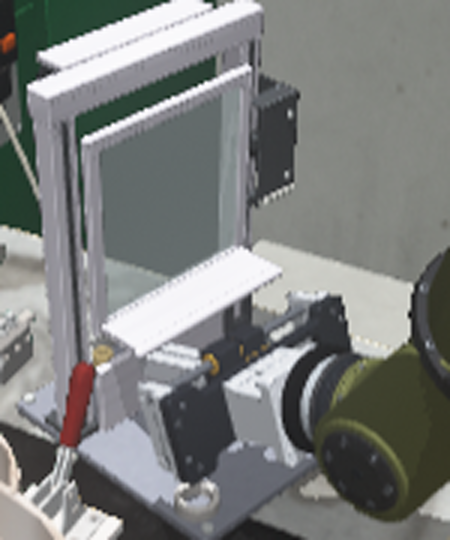

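The sash has risen about 31 mm, with the lip resting on the fingers at (190,320) and the striker now at the housing's rim near (255,205). I'm continuing more slowly.

Call:
{"fn": "servo_tool", "kwargs": {"motion": [[[-0.001, 0.0003, 0.002, 0, 0, 0, 1], [-0.001, 0.0003, 0.004, 0, 0, 0, 1], [-0.001, 0.0003, 0.006, 0, 0, 0, 1], [-0.001, 0.0003, 0.008, 0, 0, 0, 1], [-0.001, 0.0003, 0.01, 0, 0, 0, 1], [-0.001, 0.0003, 0.012, 0, 0, 0, 1], [-0.001, 0.0003, 0.014, 0, 0, 0, 1], [-0.001, 0.0003, 0.016, 0, 0, 0, 1], [-0.001, 0.0003, 0.018, 0, 0, 0, 1], [-0.001, 0.0003, 0.02, 0, 0, 0, 1]]]}}

```text
clock: 14.15
eef_pos: [588.9, -175.3, 109.2]
eef_rot: [-3.133, -1.223, -0.305]
wrist_force: [1.6, -0.3, -3.9]
finger_gap: 0.6
finger_force: 1.5
```

Call:
{"fn": "servo_tool", "kwargs": {"motion": [[[0, 0, 0.002, 0, 0, 0, 1], [0, 0, 0.004, 0, 0, 0, 1], [0, 0, 0.006, 0, 0, 0, 1], [0, 0, 0.008, 0, 0, 0, 1], [0, 0, 0.01, 0, 0, 0, 1]]]}}

```text
clock: 14.65
eef_pos: [588.9, -175.2, 114.1]
eef_rot: [-3.133, -1.223, -0.305]
wrist_force: [2.7, -1.0, -6.7]
finger_gap: 0.5
finger_force: 2.4
```

Call:
{"fn": "servo_tool", "kwargs": {"motion": [[[0, 0, 0.002, 0, 0, 0, 1], [0, 0, 0.004, 0, 0, 0, 1], [0, 0, 0.006, 0, 0, 0, 1], [0, 0, 0.008, 0, 0, 0, 1], [0, 0, 0.01, 0, 0, 0, 1]]]}}

```text
clock: 15.15
eef_pos: [588.9, -175.2, 119.1]
eef_rot: [-3.133, -1.223, -0.305]
wrist_force: [0.2, -0.7, -3.9]
finger_gap: 0.3
finger_force: 2.2
```

Call:
{"fn": "servo_tool", "kwargs": {"motion": [[[0, 0, 0.0015, 0, 0, 0, 1], [0, 0, 0.003, 0, 0, 0, 1], [0, 0, 0.0045, 0, 0, 0, 1], [0, 0, 0.006, 0, 0, 0, 1]]]}}

```text
clock: 15.55
eef_pos: [588.9, -175.2, 122.2]
eef_rot: [-3.133, -1.223, -0.305]
wrist_force: [-2.1, -0.4, -3.3]
finger_gap: 0.5
finger_force: 2.0
```

Call:
{"fn": "servo_tool", "kwargs": {"motion": [[[0, 0, 0.0015, 0, 0, 0, 1], [0, 0, 0.003, 0, 0, 0, 1], [0, 0, 0.0045, 0, 0, 0, 1], [0, 0, 0.006, 0, 0, 0, 1]]]}}

```text
clock: 15.95
eef_pos: [588.9, -175.2, 125.2]
eef_rot: [-3.133, -1.223, -0.305]
wrist_force: [-1.7, 0.6, -3.5]
finger_gap: 0.3
finger_force: 2.0
```

Call:
{"fn": "servo_tool", "kwargs": {"motion": [[[0, 0, 0.0015, 0, 0, 0, 1], [0, 0, 0.003, 0, 0, 0, 1], [0, 0, 0.0045, 0, 0, 0, 1], [0, 0, 0.006, 0, 0, 0, 1]]]}}

```text
clock: 16.35
eef_pos: [589.0, -175.2, 128.3]
eef_rot: [-3.133, -1.224, -0.305]
wrist_force: [-2.9, 1.1, -3.0]
finger_gap: 0.9
finger_force: 1.9
```

Call:
{"fn": "servo_tool", "kwargs": {"motion": [[[0, 0, 0.0015, 0, 0, 0, 1], [0, 0, 0.003, 0, 0, 0, 1], [0, 0, 0.0045, 0, 0, 0, 1], [0, 0, 0.006, 0, 0, 0, 1]]]}}

```text
clock: 16.75
eef_pos: [588.9, -175.2, 131.1]
eef_rot: [-3.133, -1.223, -0.305]
wrist_force: [-1.7, 1.0, -4.0]
finger_gap: 0.4
finger_force: 2.0
```

Call:
{"fn": "servo_tool", "kwargs": {"motion": [[[0, 0, 0.0015, 0, 0, 0, 1], [0, 0, 0.003, 0, 0, 0, 1], [0, 0, 0.0045, 0, 0, 0, 1], [0, 0, 0.006, 0, 0, 0, 1]]]}}

```text
clock: 17.15
eef_pos: [588.9, -175.2, 133.9]
eef_rot: [-3.133, -1.223, -0.305]
wrist_force: [1.8, -0.5, -7.4]
finger_gap: 0.6
finger_force: 3.2
```

Call:
{"fn": "servo_tool", "kwargs": {"motion": [[[0, 0, 0.0015, 0, 0, 0, 1], [0, 0, 0.003, 0, 0, 0, 1], [0, 0, 0.0045, 0, 0, 0, 1], [0, 0, 0.006, 0, 0, 0, 1]]]}}

```text
clock: 17.55
eef_pos: [588.3, -175.0, 135.5]
eef_rot: [-3.133, -1.219, -0.305]
wrist_force: [5.8, -2.2, -18.9]
finger_gap: 0.7
finger_force: 7.7
```

Call:
{"fn": "servo_tool", "kwargs": {"motion": [[[0, 0, -0.002, 0, 0, 0, 1], [0, 0, -0.003, 0, 0, 0, 1], [0, 0, -0.004, 0, 0, 0, 1]]]}}

```text
clock: 17.85
eef_pos: [588.5, -175.1, 134.5]
eef_rot: [-3.133, -1.222, -0.305]
wrist_force: [-6.7, 1.3, -8.7]
finger_gap: 0.3
finger_force: 5.5
```

Call:
{"fn": "servo_tool", "kwargs": {"motion": [[[0, 0, -0.001, 0, 0, 0, 1], [0, 0, -0.002, 0, 0, 0, 1], [0, 0, -0.003, 0, 0, 0, 1]]]}}

```text
clock: 18.15
eef_pos: [588.8, -175.2, 133.9]
eef_rot: [-3.133, -1.224, -0.305]
wrist_force: [-6.8, 2.3, -4.8]
finger_gap: 0.5
finger_force: 3.7
```

Call:
{"fn": "servo_tool", "kwargs": {"motion": [[[0, 0, -0.001, 0, 0, 0, 1], [0, 0, -0.002, 0, 0, 0, 1], [0, 0, -0.003, 0, 0, 0, 1], [0, 0, -0.003, 0, 0, 0, 1]]]}}

```text
clock: 18.55
eef_pos: [589.4, -175.4, 133.4]
eef_rot: [-3.133, -1.226, -0.304]
wrist_force: [-3.8, 1.2, -2.3]
finger_gap: 0.3
finger_force: 1.7
```

Call:
{"fn": "servo_tool", "kwargs": {"motion": [[[0, 0, -0.001, 0, 0, 0, 1], [0, 0, -0.002, 0, 0, 0, 1], [0, 0, -0.003, 0, 0, 0, 1], [0, 0, -0.003, 0, 0, 0, 1]]]}}

```text
clock: 18.95
eef_pos: [589.2, -175.4, 131.0]
eef_rot: [-3.133, -1.224, -0.305]
wrist_force: [0.9, -0.4, -2.1]
finger_gap: 0.2
finger_force: 0.7
```

Run:
```python
from h import *
c0=manip.camera("side");f=cv2.cvtColor(c0["frame"],cv2.COLOR_RGB2BGR);cv2.imwrite("pics/side7.png",cv2.resize(f[60:240,200:350],None,fx=3,fy=3,interpolation=cv2.INTER_CUBIC))
print(manip.read_state()["wrist_force"])
```

```text
[ 0.1981574  -0.55602931 -1.04035843]
```

Call:
{"fn": "servo_tool", "kwargs": {"motion": [[[0, 0, -0.001, 0, 0, 0, 1], [0, 0, -0.002, 0, 0, 0, 1], [0, 0, -0.003, 0, 0, 0, 1], [0, 0, -0.004, 0, 0, 0, 1], [0, 0, -0.004, 0, 0, 0, 1]]]}}

```text
clock: 19.5
eef_pos: [589.0, -175.2, 128.6]
eef_rot: [-3.133, -1.223, -0.305]
wrist_force: [-0.5, -0.0, -0.8]
finger_gap: 0.6
finger_force: 0.0
```

Call:
{"fn": "servo_tool", "kwargs": {"motion": [[[0, 0, -0.001, 0, 0, 0, 1], [0, 0, -0.003, 0, 0, 0, 1], [0, 0, -0.004, 0, 0, 0, 1], [0, 0, -0.004, 0, 0, 0, 1]]]}}

```text
clock: 19.9
eef_pos: [588.9, -175.2, 126.5]
eef_rot: [-3.133, -1.223, -0.305]
wrist_force: [0.1, -0.1, 0.3]
finger_gap: 0.7
finger_force: 0.0
```

Run:
```python
from h import *
c0=manip.camera("side");f=cv2.cvtColor(c0["frame"],cv2.COLOR_RGB2BGR);cv2.imwrite("pics/side8.png",cv2.resize(f[60:240,200:350],None,fx=3,fy=3,interpolation=cv2.INTER_CUBIC))
s=manip.read_state();print(s["wrist_force"],s["finger_force"])
```

```text
[-0.25475904 -0.44714869  0.0991937 ] 0.0
```

View pics/side8.png

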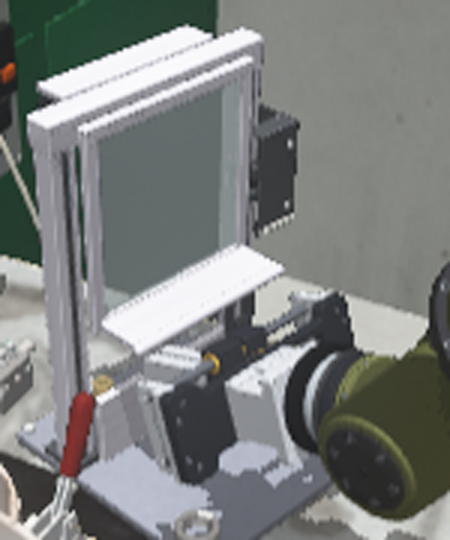

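The force is zero and the sash stays up at lip edge (140,345), so it is on the catch. I'm backing the fingers out.

Call:
{"fn": "servo_tool", "kwargs": {"motion": [[[0, 0, -0.01, 0, 0, 0, 1], [0, 0, -0.02, 0, 0, 0, 1], [-0.03, 0.009, -0.02, 0, 0, 0, 1], [-0.06, 0.018, -0.02, 0, 0, 0, 1], [-0.09, 0.027, -0.02, 0, 0, 0, 1], [-0.12, 0.036, -0.02, 0, 0, 0, 1], [-0.12, 0.036, -0.02, 0, 0, 0, 1], [-0.12, 0.036, -0.02, 0, 0, 0, 1]]]}}

```text
clock: 20.75
eef_pos: [529.4, -157.5, 116.6]
eef_rot: [-3.133, -1.224, -0.305]
wrist_force: [0.4, -0.6, -0.3]
finger_gap: 0.7
finger_force: 0.0
```

```bash
python3 nxt.py -95 62 110 20
python3 - <<'E'
from plan import *
for n in range(2):
    c=manip.camera("side");f=K(c)[0]
    # lip top surface points: bright, guard x -50..-20, y -60..60
    v,u=np.mgrid[0:384,0:512];r=c["range_z"];T=c["cam_to_world"]
    X=np.stack([(u-K(c)[1])/f*r,(v-K(c)[2])/f*r,r],-1)@T[:3,:3].T+T[:3,3]-g
    gx,gy,z=X@ex,X@ey,X[...,2];m=(r>0)&(gx>-50)&(gx<-20)&(abs(gy)<60)&(z>60)&(z<220);print("lip top z",np.median(z[m]),m.sum())
    k=(r>0)&(abs(gy+43)<12)&(gx<-115)&(gx>-165)&(z>60)&(z<105);print("knob x",np.median(gx[k]) if k.any() else None)
s=manip.read_state();print(s["clock"],s["wrist_force"].round(1))
E
```

```text
20.75 [-0.407  0.306  2.362  2.989  0.754 -1.494] guard -102.9 64.1 116.6 z [ 0.9  -0.27 -0.34] F [ 0.4 -0.6 -0.3]
delta [0.014, -0.0085, -0.0133, -0.0007, 0.0009, 0.0018] deg 0.4
lip top z 154.29113648048298 442
knob x -146.10586095750546
lip top z 154.32043066956464 441
knob x -144.57194423512885
20.85 [ 0.6 -0.2  0.8]
```

```bash
python3 -c "
from cell import manip
print(manip.sign_off())"
```

```text
the job is handed in; nothing more can be done
None
```

I drew the bolt fully back (32 mm) and raised the sash about 66 mm to the buffer; it now hangs on the catch with the robot clear. Peak push was about 19.9 N at the wrist sensor, against the 20 N limit, and I handed the job in at about 21 s with no verdict returned.

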